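# Close the bundling press on a nest of grease caps

### The arm

A 6-joint arm with a two-finger parallel gripper is mounted at the origin on the work surface. World frame = base frame: x ahead of the robot, y to its left, z up, the work surface at z = 0. Lengths are in mm, angles in rad, forces in N, time in s.
With the tool pointing down it reaches from about 400 to 925 mm from the base axis. Payload 12.5 kg.
Tool frame: the origin (TCP) lies at the very end of the fingers, on their centre line; the grasp point (between the pads) lies 19 mm behind it; z points along the fingers, y is the line along which they close (so a half turn about z gives the same grasp; the last joint's range is limited). The gripper opens to 95 mm and grips with 3 to 60 N. Pads are 20 mm wide; open, the fingers measure 119 mm over their backs; the gripper's body (75 mm by 180 mm) begins 59 mm behind the grasp point.
Start: joints at [-1.368, 0.491, 1.559, -0, 1.092, -0.106], TCP at [189.97, -595.448, 214.661] pointing down, gripper open.
Joint ranges: [-3.1, 3.1], [-0.84, 2.19], [0.05, 2.79], [-1.13, 4.28], [0.06, 2.93], [-2.69, 2.69]. Speed limits (rad/s): [2.22, 2.22, 2.79, 3.14, 3.14, 3.14].

### API

Orientations are given as [roll, pitch, yaw] about the fixed x, y, z axes, in that order (R = Rz(yaw) Ry(pitch) Rx(roll)).
In Python, from cell import state, imaging, env, spot_in, mark_of gives the robot as it stands. The module is installed in compiled form; this text tells all that it offers.
- The arm moves only by the tool step_arm, never from a script. Its argument "increments" is a list of rows, each an object with "slide": the shift along the tool's x, y, z in m, a list of three; "roll": the turn about the tool's z in rad. A call has 1 to 5 rows; each row is the pose to reach, as a shift and turn from the pose commanded when the call began, along the tool's axes at that moment; what a row does not reach only later rows make up. A row lasts 1/8 s, in which the tool goes at most 62.5 mm and 10.7 degrees, less where a joint would pass 70% of its speed; a pose out of reach is approached as far as the arm can. A call with a gripper value outside its range is refused whole. "fingers" is the opening, from 0 (shut) to 1 (fully open), set as the call begins (left out, the last holds). The fingers move at their own pace and stop on an object; the grip force is fixed at half the most. Time passes only in rows, so rows that repeat a pose let the fingers close. It gives the time, the measured TCP pose, the force, the opening and the grip force at its end, in the units of the state.
- state(): the state, without advancing time (a new reading comes with each control period).
- imaging.read_camera(name): name is "scene" or "top"; returns a dict with "color" (384x512x3 uint8, red, green, blue), "z_map" (384x512 float32, mm along the optical axis (not along the pixel's ray), 0 where there is no reading), "intrinsics" (3x3 intrinsics, pixels), "distortion" ([k1, k2, p1, p2, k3] as OpenCV has them; the pictures are not rectified), "camera_from_world" (4x4, takes a point from world to camera coordinates). Camera axes: x right, y up, looking along -z (the intrinsics and any distortion apply to the point x, -y, -z); pixel columns grow to the right and rows downward; lengths in mm; the calibration is good to about 2 mm. A picture is of the moment at which its call begins.
- env.job_done(): hands the job in; it is judged then, once.
Trained networks look in the newest picture that a camera, given by its name, has taken for a name from the list of things; names that differ only in an ending like _2 or _b are one class to them, and where a whole thing is asked for, a point or a joint stands for the part that bears it (a point fixed in the world has none). Each returns a list of dicts, best first, with "confidence" (0 to 1); they miss things now and then, are a little off and sometimes report something else, mostly with a low value. They report only what shows in the picture. A call takes as long as a camera call. They do not tell look-alikes from the thing itself.
- spot_in(camera, target): "bbox" ([left, top, right, bottom] in pixels, round what is visible of it).
- mark_of(camera, target): "uv" ([column, row] in pixels: a listed point, or the origin of a listed thing).
The state is a dict: "t": time; "joints": joint angles; "qvel": joint speeds; "tau": joint torques, N m; "eef_pos": TCP position; "tcp_rot": TCP orientation; "ft_force": force on the tool from outside, world axes, zero at the start; "moment": the same for the moment, N m; "opening": opening from 0.0 (shut) to 1.0 (fully open); "grip_force": force on a finger pad.
Only numpy, scipy, OpenCV 4.12 (cv2) and the standard library are available. Lean on these libraries where they do the work, as an engineer would, in place of code of your own. Each camera call takes 0.05 s, during which the arm holds its last target. There are 200 camera calls.

### The job

Finish this bundle of hub grease caps for strapping: nest the last loose navy cap, open side up, into the caps already standing in the green press, setting it down rather than dropping it. Then swing the press arm over the stack against its stop and turn the black wing knob clockwise until its clutch first slips (the yellow mark on the knob moves off the one on the collar), stopping within an eighth of a turn so that the thin caps are not marked. Leave the stack clamped, let go, and do not disturb the other things on the bench.

Things in the scene. Friction and masses are not known exactly. Their poses are not given: they have to be found in the camera images.
- cap_loose: The loose grease cap: navy pressed dome with a thick round rim, 35 mm high, rim 66 mm across outside and 60 mm inside and 9 mm tall (26 to 35 mm above the underside), 0.09 to 0.15 kg. It stands open side up on the bench on its flat crown, 34 mm across. Origin: centre of the crown's underside; z points up out of the open side. The dome narrows from 58 mm just under the rim to 34 mm at the crown, so it can be taken across its rim from above.
- cap_top: The uppermost of three identical caps nested in the press, open side up; it lies loose in the one below. Same axes and origin as the loose cap. A cap nested home in it has its origin 12 mm higher and stands on its inner floor; the domes leave 1 to 2 mm of play and guide it in.
- press_nest (a point): Centre of the round seat on the green press base, 18 mm above the bench, where the lowest cap stands; z up; y points from the post to the seat. The three nested caps' origins lie 0, 12 and 24 mm above it, the last cap's belongs 36 mm above it (rim then 89 mm above the bench). The press is bolted down: base 150 mm (x) by 235 mm (y), from 168 mm on the post side to 68 mm on the other, 14 mm thick.
- post_axis (a point): On the vertical axis of the post, at mid height of the swing arm (125 mm above the bench); 130 mm from the seat's centre on the -y side of the press. Same axes as press_nest. The post with its cap is 150 mm high; a dark stop block, 12 by 22 mm, stands beside it on the press's +x side.
- press_arm (a joint): Swing of the press arm about the vertical post: 0 = closed against the stop, the screw straight over the stack (arm along the press's +y); grows as the arm opens, counterclockwise seen from above, up to 2.1 rad. Starts open. It stays where it is left (friction 0.25 N m, about 3 N at 80 mm from the post). Tightening the knob also turns the arm towards its stop.
- swing_mid (a point): On the centre line of the green swing arm, 75 mm from the post axis, mid height (125 mm above the bench); y points along the arm to its free end, x is the side that leads when it closes. The bar is 22 mm wide and 18 mm high (116 to 134 mm above the bench), with a 44 mm round boss at the screw, 130 mm from the post. Below the boss hangs the round white pressure plate, 72 mm across, 8 mm thick, whose top lies at most 104 mm above the bench.
- knob_grip (a point): Middle of the wing of the black knob on the screw, on the screw axis, 171 mm above the bench when the screw reads 0. The wing is an upright bar 60 mm long (along x of this point), 14 mm thick (y), 28 mm high (14 mm above and below this point), over a round skirt 49 mm across (its top 13 mm below this point) and a steel collar 72 mm across. Grip the wing across its thickness from above and turn clockwise seen from above. Knob, collar and plate sink 2.5 mm per rad of the screw.
- press_screw (a joint): Turn of the screw with its steel collar, rad, clockwise from above positive. 2.5 mm of plate travel per rad; with the last cap in place the plate meets its rim at about 2.8 rad, and the stiff stack gives only about 0.1 rad more before the clutch slips. Turning takes 0.07 N m.
- press_clutch (a joint): Slip of the black knob on the collar, rad, clockwise positive: 0 while knob and screw turn together (yellow marks in line). The knob begins to slip when the torque reaches 0.12 N m, the plate then pressing on the stack with about 29 N. It stays at the value reached.
- press_spindle: The screw's spindle with the round white pressure plate, 72 mm across; origin at the centre of the plate's underside, 96 mm above the bench when the screw reads 0.
- bearing: Bystander: steel roller bearing, 80 mm across, 23 mm high, flat on the bench; origin under its centre.
- sealer: Bystander: red hand sealer for strapping, 300 mm long, 86 mm wide, 30 mm high, lying flat; origin near the middle underneath, head along +x.
- hub_cover: Bystander: large dark domed hub cover, 144 mm across, 45 mm high, crown up; origin under its centre.
- cartons: Bystander: two teal bearing cartons stacked, 95 mm square, 65 mm high; origin under the centre.
- side_lamp: Bystander: oval lamp unit with clear lens, 75 by 150 mm (y), 42 mm high; origin under its centre.
- tape_gun: Bystander: tape gun lying on its side, roll 104 mm across and 50 mm high, red body along +x, black handle along -y; origin under the roll's centre.
Mind the look-alikes: they are no part of the job. Leave any orange look-alike of the cap_top alone.

How it is judged:
By the outcome, as a careful person would: the job done as asked, in the order asked, and still so for the second after the job is handed in, with the robot touching nothing.
It also fails if it takes over 72 s, if anything falls off the work surface, if the arm or the gripper's body presses on something with over 40 N, if the wrist force passes 120 N, or if a joint passes its speed limit or range.

## Working session

There is one attempt and no reset: what is moved stays moved. The work goes in short steps, Python scripts to look and compute and a tool call to move; the robot and the scene stay as the last step left them, time stands still between calls to the robot, and variables do not carry over. Pictures are saved under pics/ and viewed, at most 10 in all, crops included, and the job is handed in when it is done.

Besides the shell and the picture viewer there is one more tool, called after "Request:" as name(argument=value, ...), one argument or row to a line, values as JSON. step_arm: Moves the arm, as the interface text tells. Its arguments: {"type":"object","properties":{"increments":{"type":"array"},"fingers":{"type":"number"}},"required":["increments"]}

```bash
mkdir -p pics
cat > h.py <<'E'
import numpy as np, cv2
from cell import state, imaging, env, spot_in, mark_of
def cam(n): return imaging.read_camera(n)
def save(c,f,box=None,s=1):
    im=c["color"][:,:,::-1]
    if box: im=im[box[1]:box[3],box[0]:box[2]]
    cv2.imwrite("pics/"+f,cv2.resize(im,None,fx=s,fy=s,interpolation=cv2.INTER_CUBIC))
def ray(c,uv):
    p=cv2.undistortPoints(np.array([[uv]],float),c["intrinsics"],np.array(c["distortion"]))[0,0]
    T=np.array(c["camera_from_world"]);R=T[:3,:3]
    o=-R.T@T[:3,3]; return o,R.T@np.array([p[0],-p[1],-1.])
def at_z(c,uv,z):
    o,d=ray(c,uv); return o+d*(z-o[2])/d[2]
def at_depth(c,uv):
    o,d=ray(c,uv); return o+d*c["z_map"][int(round(uv[1])),int(round(uv[0]))]
def proj(c,P):
    T=np.array(c["camera_from_world"]);p=T[:3,:3]@np.array(P,float)+T[:3,3]
    q=np.array([[p[0],-p[1],-p[2]]]);return cv2.projectPoints(q,np.zeros(3),np.zeros(3),c["intrinsics"],np.array(c["distortion"]))[0].ravel()
def cloud(c):
    h,w=c["z_map"].shape;u,v=np.meshgrid(np.arange(w),np.arange(h))
    p=cv2.undistortPoints(np.stack([u,v],-1).reshape(-1,1,2).astype(float),c["intrinsics"],np.array(c["distortion"])).reshape(h,w,2)
    T=np.array(c["camera_from_world"]);R=T[:3,:3];z=c["z_map"]
    q=np.stack([p[...,0]*z,-p[...,1]*z,-z],-1)
    return (q-T[:3,3])@R
E
python3 - <<'E'
from h import *
Z=dict(cap_loose=0,cap_top=42,press_nest=18,post_axis=125,swing_mid=125,knob_grip=171,bearing=0,sealer=0,hub_cover=0,cartons=0,side_lamp=0,tape_gun=0)
for n in("top","scene"):
    c=cam(n); save(c,n+"0.png",s=1.5)
    for k,z in Z.items():
        if n=="scene" and k in("bearing","sealer","hub_cover","cartons","side_lamp","tape_gun"):continue
        print(n,k,[(np.round(m["uv"]).tolist(),round(m["confidence"],2),np.round(at_z(c,m["uv"],z)[:2]).tolist()) for m in mark_of(n,k)[:4]])
print(state()["t"],state()["tcp_rot"],state()["opening"])
E
```

```text
top cap_loose [([183.0, 178.0], 0.81, [598.0, 273.0])]
top cap_top [([282.0, 235.0], 0.89, [409.0, -56.0]), ([239.0, 179.0], 0.87, [590.0, 85.0]), ([283.0, 179.0], 0.68, [590.0, -60.0])]
top press_nest [([393.0, 250.0], 0.58, [359.0, -417.0])]
top post_axis [([325.0, 181.0], 0.78, [571.0, -183.0])]
top swing_mid [([323.0, 208.0], 0.85, [486.0, -175.0])]
top knob_grip [([322.0, 225.0], 0.47, [433.0, -165.0])]
top bearing [([207.0, 223.0], 0.64, [449.0, 191.0])]
top sealer [([133.0, 282.0], 0.59, [254.0, 432.0]), ([210.0, 225.0], 0.57, [440.0, 180.0])]
top hub_cover [([239.0, 130.0], 0.97, [762.0, 88.0])]
top cartons [([382.0, 183.0], 0.95, [581.0, -394.0])]
top side_lamp [([114.0, 169.0], 0.83, [628.0, 507.0])]
top tape_gun [([394.0, 251.0], 0.84, [354.0, -426.0]), ([326.0, 221.0], 0.45, [454.0, -202.0])]
scene cap_loose [([131.0, 277.0], 0.57, [591.0, -386.0])]
scene cap_top [([281.0, 234.0], 0.87, [624.0, 62.0]), ([236.0, 238.0], 0.7, [593.0, -70.0]), ([229.0, 208.0], 0.7, [459.0, -51.0])]
scene press_nest [([237.0, 240.0], 0.55, [577.0, -63.0])]
scene post_axis [([189.0, 219.0], 0.73, [550.0, -191.0])]
scene swing_mid [([190.0, 201.0], 0.65, [478.0, -171.0]), ([114.0, 222.0], 0.57, [486.0, -393.0])]
scene knob_grip [([189.0, 181.0], 0.65, [443.0, -161.0]), ([116.0, 224.0], 0.22, [551.0, -383.0])]
1.0 [ 3.14149521e+00 -3.75526697e-07  3.08778164e-01] 0.9989952582977395
```

View pics/top0.png

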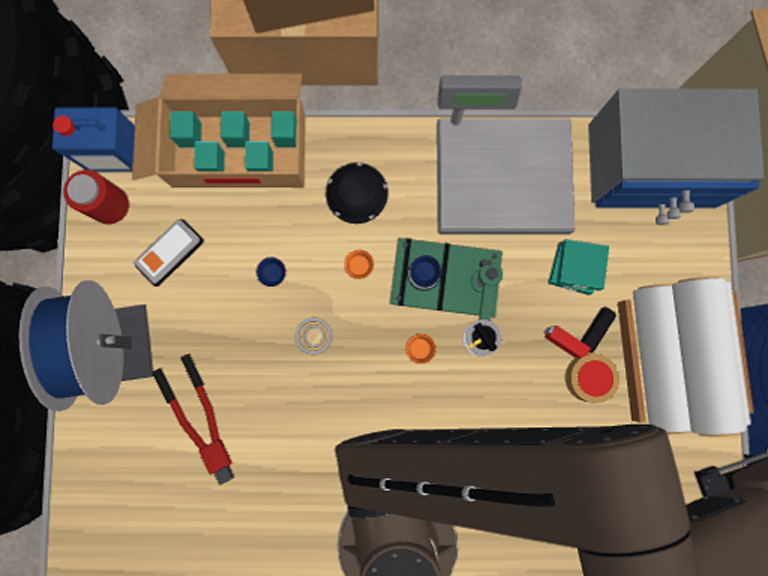

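View pics/scene0.png

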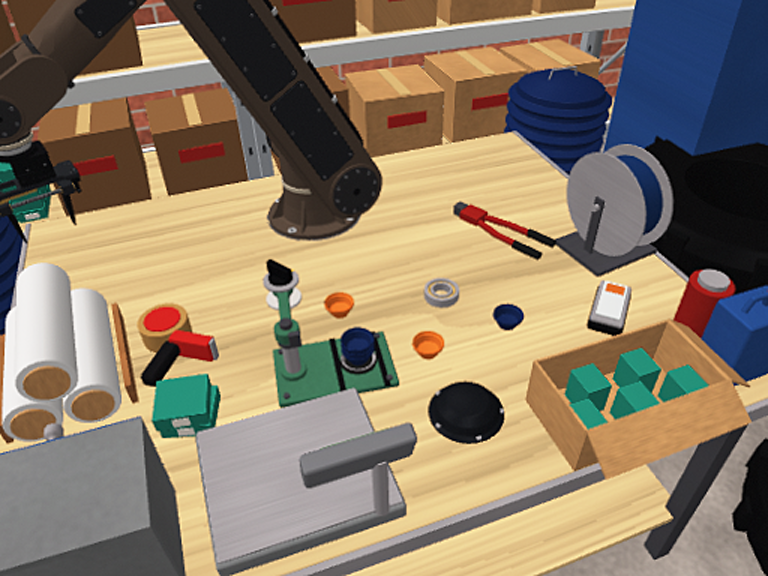

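Candidates for the loose cap (top0 view, 768-wide): navy (271,271), orange (358,263), orange (420,348), and navy in press (425,271). Bystanders surround them. I choose the navy cap at (271,271), which is about (181,181) in the raw image. A close crop will check it, and I'll measure it at the same time.

Run:
```python
from h import *
c=cam("top"); s=cam("scene")
a=cv2.resize(c["color"][140:250,160:360,::-1],(800,440),interpolation=cv2.INTER_CUBIC)
b=s["color"][160:290,160:360,::-1];b=cv2.resize(b,(400,160*1+100)) 
b2=cv2.resize(s["color"][185:235,310:360,::-1],(160,160),interpolation=cv2.INTER_CUBIC)
cv2.imwrite("pics/crop1.png",np.vstack([a,np.pad(b2,((0,0),(0,640),(0,0)))]))
for n,k in(("top",c),("scene",s)):
    P=cloud(k);col=k["color"].astype(int);ok=k["z_map"]>0
    navy=ok&(col[...,2]>col[...,0]*1.5)&(col[...,2]>col[...,1]*1.4)&(P[...,2]>-20)
    for nm,(x,y) in dict(loose=(595,270),stack=(590,-60)).items():
        m=navy&(np.hypot(P[...,0]-x,P[...,1]-y)<70)
        q=P[m]; v,u=np.nonzero(m)
        print(n,nm,len(q),np.round(q.min(0)),np.round(q.max(0)),"bbox",u.min(),v.min(),u.max(),v.max())
        zt=np.percentile(q[:,2],95); print("  ztop",zt)
        # rim outline ellipse -> plane
        cn=max(cv2.findContours(m.astype(np.uint8),cv2.RETR_EXTERNAL,cv2.CHAIN_APPROX_NONE)[0],key=cv2.contourArea).reshape(-1,2)
        z=35 if nm=="loose" else 77
        W=np.array([at_z(k,p.astype(float),z)[:2] for p in cn])
        print("  outline centre",np.round(cv2.minEnclosingCircle(W.astype(np.float32)),1) if 0 else cv2.minEnclosingCircle(W.astype(np.float32)), W.min(0),W.max(0))
# green top view: post, arm, base
P=cloud(c);col=c["color"].astype(int)
g=(col[...,1]>col[...,0]*1.25)&(col[...,1]>col[...,2]*1.1)&(np.abs(P[...,0]-550)<170)&(np.abs(P[...,1]+110)<150)
b=g&(np.abs(P[...,2]-14)<8); 
rect=cv2.minAreaRect(P[b][:,:2].astype(np.float32)); print("base",rect,b.sum())
hi=g&(P[...,2]>105)&(P[...,2]<140); print("arm",hi.sum(),cv2.minAreaRect(P[hi][:,:2].astype(np.float32)), np.median(P[hi][:,2]))
hp=(P[...,2]>141)&(P[...,2]<158)&(np.hypot(P[...,0]-571,P[...,1]+183)<50);print("postcap",hp.sum(),P[hp].mean(0) if hp.any() else 0)
w=(np.hypot(P[...,0]-433,P[...,1]+165)<55)&(P[...,2]>100);print("head",w.sum(),P[w].min(0),P[w].max(0))
kb=w&(col.max(-1)<60)&(P[...,2]>175); print("knob",kb.sum(),cv2.minAreaRect(P[kb][:,:2].astype(np.float32)) if kb.any() else 0)
print("c",np.array(c["camera_from_world"]).round(3).tolist(), c["intrinsics"])
```

```text
top loose 270 [553. 247.   4.] [614. 308.  45.] bbox 171 172 189 190
  ztop 36.0655451216285
  outline centre ((582.9962158203125, 276.99798583984375), 30.480958938598633) [553.57750951 248.08826165] [613.02933295 307.27344113]
top stack 322 [550. -97.  13.] [612. -25.  82.] bbox 273 170 294 190
  ztop 78.53780142606128
  outline centre ((580.136474609375, -58.12104034423828), 33.47318649291992) [548.61477478 -91.482149  ] [612.75125121 -24.84835772]
scene loose 244 [550. 244.  10.] [618. 307.  38.] bbox 329 203 348 219
  ztop 36.64321896750857
  outline centre ((589.8634643554688, 274.2977294921875), 39.27976608276367) [550.69379662 243.68304205] [623.18690007 307.08463361]
scene stack 436 [543. -92.  14.] [615. -13.  81.] bbox 228 219 251 243
  ztop 77.6980166614425
  outline centre ((597.460693359375, -66.35616302490234), 49.726837158203125) [548.12674429 -94.75645289] [646.66279641 -28.14514939]
base ((574.374755859375, -107.53589630126953), (231.23280334472656, 148.02609252929688), 82.2974624633789) 1921
arm 285 ((532.652587890625, -180.6925506591797), (46.49857711791992, 119.1327133178711), 81.9566650390625) 135.19500698452035
postcap 73 [ 568.32145757 -183.86463136  147.65900175]
head 523 [ 402.5222032  -200.58653787  100.35361929] [ 487.16514587 -130.63021478  188.60431391]
knob 102 ((436.39013671875, -166.32656860351562), (57.541351318359375, 14.493901252746582), 33.928627014160156)
c [[0.0, -1.0, -0.0, 29.385], [0.993, 0.0, 0.12, -555.03], [-0.12, -0.0, 0.993, -1413.877], [0.0, 0.0, 0.0, 1.0]] [[443.26140934   0.         255.87287392]
 [  0.         443.26140934 189.63684348]
 [  0.           0.           1.        ]]
```

View pics/crop1.png

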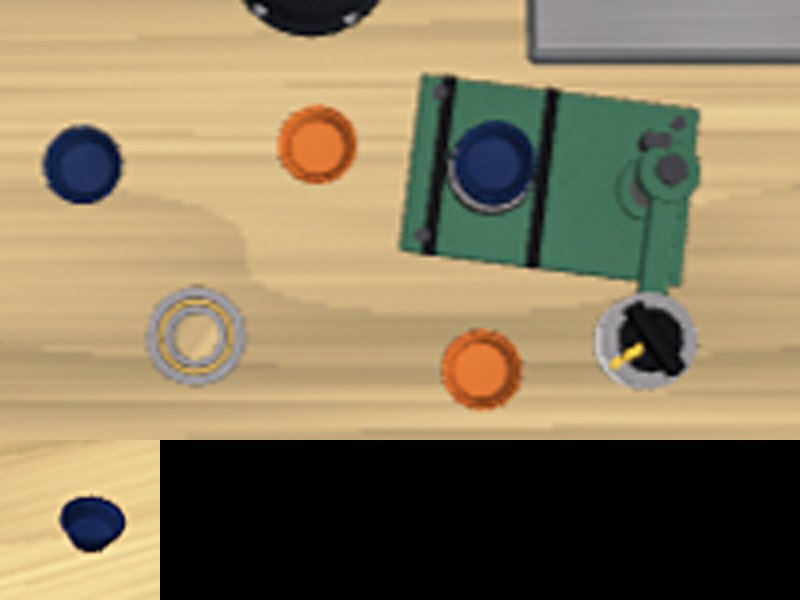

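The crop shows the navy cap with its open side up at crop (82,165) and the orange ones at (317,145) and (481,370). The press stack is at (492,162), and the swing arm points at the robot with its knob at (650,340). From this I estimate the loose cap at (583,277), the seat at (581,-58) and the post at (564,-187).

Request:
step_arm(
  increments=[
    {"slide": [0.04, -0.045, -0.045], "roll": 0.15},
    {"slide": [0.08, -0.089, -0.05], "roll": 0.309},
    {"slide": [0.12, -0.134, -0.05], "roll": 0.309},
    {"slide": [0.16, -0.178, -0.05], "roll": 0.309},
    {"slide": [0.2, -0.222, -0.05], "roll": 0.309},
  ],
  fingers=1.0,
)

```text
t: 1.72
eef_pos: [313.5, -321.4, 264.9]
tcp_rot: [3.141, -0.001, -0.001]
ft_force: [0.4, 0.8, 0.3]
opening: 1.001
grip_force: 0.0
```

Request:
step_arm(
  increments=[
    {"slide": [0.025, -0.055, 0.0]},
    {"slide": [0.05, -0.11, 0.0]},
    {"slide": [0.075, -0.165, 0.0]},
    {"slide": [0.1, -0.22, 0.0]},
    {"slide": [0.125, -0.275, 0.0]},
  ],
)

```text
invalid input at $.increments[0]: expected keys slide, roll
```

Request:
step_arm(
  increments=[
    {"slide": [0.029, -0.054, 0.0]},
    {"slide": [0.058, -0.108, 0.01]},
    {"slide": [0.087, -0.162, 0.04]},
    {"slide": [0.116, -0.216, 0.08]},
    {"slide": [0.143, -0.27, 0.12]},
  ],
)

```text
invalid input at $.increments[0]: expected keys slide, roll
```

Request:
step_arm(
  increments=[
    {"slide": [0.003, -0.05, 0.03]},
    {"slide": [0.003, -0.053, 0.05]},
    {"slide": [0.003, -0.053, 0.055]},
  ],
)

```text
invalid input at $.increments[0]: expected keys slide, roll
```

Request:
step_arm(
  increments=[
    {"slide": [0.025, -0.055, 0.0], "roll": 0},
    {"slide": [0.05, -0.11, 0.0], "roll": 0},
    {"slide": [0.075, -0.165, 0.0], "roll": 0},
    {"slide": [0.1, -0.22, 0.0], "roll": 0},
    {"slide": [0.125, -0.275, 0.0], "roll": 0},
  ],
)

```text
t: 2.35
eef_pos: [438.7, -46.3, 265.0]
tcp_rot: [3.141, -0.001, -0.0]
ft_force: [1.0, -1.0, -0.3]
opening: 1.0
grip_force: 0.0
```

Request:
step_arm(
  increments=[
    {"slide": [0.029, -0.054, 0.0], "roll": 0},
    {"slide": [0.058, -0.108, 0.01], "roll": 0},
    {"slide": [0.087, -0.162, 0.04], "roll": 0},
    {"slide": [0.116, -0.216, 0.08], "roll": 0},
    {"slide": [0.143, -0.27, 0.12], "roll": 0},
  ],
)

```text
t: 2.98
eef_pos: [572.0, 204.0, 158.2]
tcp_rot: [-3.142, -0.001, 0.0]
ft_force: [1.3, -0.1, 0.0]
opening: 0.999
grip_force: 0.0
```

Request:
step_arm(
  increments=[
    {"slide": [0.003, -0.05, 0.03], "roll": 0},
    {"slide": [0.003, -0.053, 0.05], "roll": 0},
    {"slide": [0.003, -0.053, 0.055], "roll": 0},
  ],
)

```text
t: 3.35
eef_pos: [573.6, 255.5, 102.7]
tcp_rot: [3.141, 0.002, 0.001]
ft_force: [-0.1, -1.0, -0.7]
opening: 1.0
grip_force: 0.0
```

Request:
step_arm(
  increments=[
    {"slide": [0.01, -0.021, 0.0], "roll": 0},
    {"slide": [0.01, -0.021, 0.04], "roll": 0},
    {"slide": [0.01, -0.021, 0.07], "roll": 0},
    {"slide": [0.01, -0.021, 0.082], "roll": 0},
    {"slide": [0.01, -0.021, 0.082], "roll": 0},
  ],
)

```text
t: 3.98
eef_pos: [584.5, 275.7, 22.4]
tcp_rot: [3.141, 0.0, -0.001]
ft_force: [0.7, 0.0, 0.6]
opening: 1.002
grip_force: 0.0
```

```bash
python3 - <<'E'
from h import *
s=cam("scene");save(s,"g1.png",(290,150,400,240),5)
c=cam("top");save(c,"g1t.png",(150,140,220,210),6)
E
python3 -c "
import cv2,numpy as np
a=cv2.imread('pics/g1.png');b=cv2.imread('pics/g1t.png');cv2.imwrite('pics/g1c.png',np.hstack([cv2.resize(a,(460,376)),cv2.resize(b,(320,376))]))"
```

```text
(no output)
```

View pics/g1c.png

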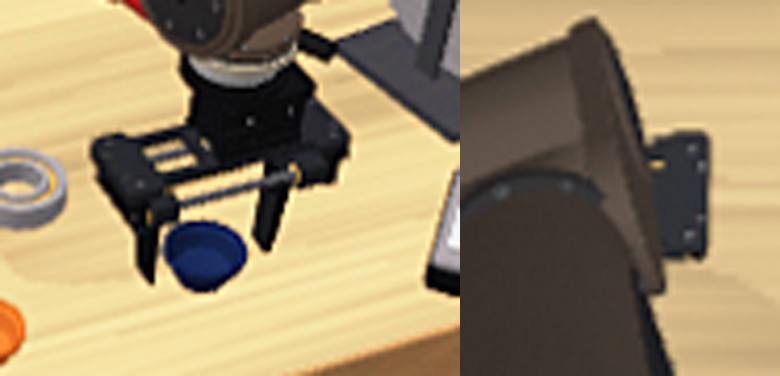

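The scene view shows the cap centred between the fingers: rim centre at (205,248), tips at (150,283) and (265,250). Closing now.

Request:
step_arm(
  increments=[
    {"slide": [0, 0, 0], "roll": 0},
    {"slide": [0, 0, 0], "roll": 0},
    {"slide": [0, 0, 0], "roll": 0},
    {"slide": [0, 0, 0], "roll": 0},
  ],
  fingers=0.55,
)

```text
t: 4.58
eef_pos: [584.3, 276.2, 22.3]
tcp_rot: [-3.142, -0.0, -0.0]
ft_force: [-0.8, -0.6, 2.7]
opening: 0.693
grip_force: 30.0
```

Request:
step_arm(
  increments=[
    {"slide": [0, 0, -0.02], "roll": 0},
    {"slide": [0, 0, -0.06], "roll": 0},
    {"slide": [0, 0, -0.11], "roll": 0},
    {"slide": [0, 0.03, -0.148], "roll": 0},
    {"slide": [0, 0.08, -0.148], "roll": 0},
  ],
)

```text
t: 5.2
eef_pos: [585.2, 196.6, 174.5]
tcp_rot: [-3.14, -0.006, 0.002]
ft_force: [0.6, -1.6, -2.7]
opening: 0.698
grip_force: 30.0
```

Request:
step_arm(
  increments=[
    {"slide": [0, 0.05, 0], "roll": 0},
    {"slide": [0, 0.1, 0], "roll": 0},
    {"slide": [-0.001, 0.15, 0], "roll": 0},
    {"slide": [-0.002, 0.2, 0], "roll": 0},
    {"slide": [-0.003, 0.245, 0], "roll": 0},
  ],
)

```text
t: 5.82
eef_pos: [580.9, -50.6, 171.4]
tcp_rot: [3.141, -0.001, -0.001]
ft_force: [0.6, 0.7, -0.4]
opening: 0.697
grip_force: 30.0
```

Run:
```python
from h import *
s=cam("scene");save(s,"n1.png",(190,130,310,250),5)
print(state()["eef_pos"],state()["opening"],state()["joints"])
k=s;P=cloud(k);col=k["color"].astype(int)
navy=(k["z_map"]>0)&(col[...,2]>col[...,0]*1.5)&(col[...,2]>col[...,1]*1.4)&(np.abs(P[...,0]-585)<60)&(np.abs(P[...,1]+50)<80)
for lo,hi in((70,83),(125,200)):
    q=P[navy&(P[...,2]>lo)&(P[...,2]<hi)];print(lo,len(q),q.min(0),q.max(0), np.percentile(q,[3,97],axis=0))
```

```text
[581.01167732 -54.78062713 171.32733251] 0.6979076312499001 [-0.20651342  0.47888682  1.71324672 -0.00172531  0.94794606  1.36767189]
70 126 [546.79718712 -91.83076334  70.09455838] [616.2933613  -27.87470398  81.23308444] [[549.21539007 -88.90874538  70.39364236]
 [614.53808838 -30.18678814  79.77614758]]
125 329 [547.27767843 -81.21444733 160.72362249] [613.54865948 -11.82277317 197.64922249] [[550.51441265 -74.33212849 161.32870702]
 [611.0365431  -17.1873881  189.95622323]]
```

View pics/n1.png

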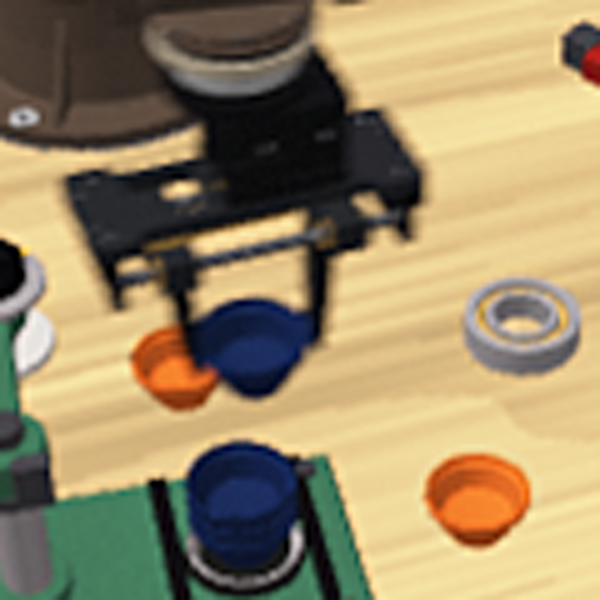

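Request:
step_arm(
  increments=[
    {"slide": [0, 0.002, 0], "roll": 0},
    {"slide": [0, 0.002, 0], "roll": 0},
  ],
)

```text
t: 6.12
eef_pos: [581.1, -50.2, 170.7]
tcp_rot: [3.142, -0.0, 0.0]
ft_force: [-0.2, 0.9, -1.1]
opening: 0.697
grip_force: 30.0
```

Request:
step_arm(
  increments=[
    {"slide": [0.0, 0.008, 0.02], "roll": 0},
    {"slide": [0.0, 0.008, 0.05], "roll": 0},
    {"slide": [0.0, 0.008, 0.06], "roll": 0},
    {"slide": [0.0, 0.008, 0.065], "roll": 0},
    {"slide": [0.0, 0.008, 0.065], "roll": 0},
  ],
)

```text
t: 6.75
eef_pos: [581.4, -58.5, 105.6]
tcp_rot: [3.141, -0.001, 0.0]
ft_force: [-0.1, 0.5, -0.9]
opening: 0.698
grip_force: 30.0
```

Request:
step_arm(
  increments=[
    {"slide": [0, 0, 0.006], "roll": 0},
    {"slide": [0, 0, 0.012], "roll": 0},
    {"slide": [0, 0, 0.018], "roll": 0},
    {"slide": [0, 0, 0.022], "roll": 0},
    {"slide": [0, 0, 0.022], "roll": 0},
  ],
)

```text
t: 7.38
eef_pos: [581.0, -58.8, 82.7]
tcp_rot: [-3.142, 0.001, -0.0]
ft_force: [-0.1, -1.0, -1.5]
opening: 0.699
grip_force: 30.0
```

Request:
step_arm(
  increments=[
    {"slide": [0, 0, 0.002], "roll": 0},
    {"slide": [0, 0, 0.004], "roll": 0},
    {"slide": [0, 0, 0.005], "roll": 0},
    {"slide": [0, 0, 0.005], "roll": 0},
  ],
)

```text
t: 7.88
eef_pos: [581.2, -58.8, 78.1]
tcp_rot: [3.142, 0.0, -0.0]
ft_force: [-0.1, 0.1, -2.1]
opening: 0.702
grip_force: 30.0
```

Request:
step_arm(
  increments=[
    {"slide": [0, 0, 0.001], "roll": 0},
    {"slide": [0, 0, 0.001], "roll": 0},
    {"slide": [0, 0, 0.001], "roll": 0},
  ],
)

```text
t: 8.25
eef_pos: [581.2, -58.8, 77.1]
tcp_rot: [3.141, -0.0, -0.0]
ft_force: [0.1, -1.0, -1.3]
opening: 0.694
grip_force: 30.0
```

Request:
step_arm(
  increments=[
    {"slide": [0, 0, 0.001], "roll": 0},
    {"slide": [0, 0, 0.001], "roll": 0},
    {"slide": [0, 0, 0.001], "roll": 0},
  ],
)

```text
t: 8.62
eef_pos: [581.2, -58.9, 76.3]
tcp_rot: [3.141, -0.0, -0.0]
ft_force: [-0.6, 0.4, 3.0]
opening: 0.7
grip_force: 30.0
```

Request:
step_arm(
  increments=[
    {"slide": [0, 0, 0.0005], "roll": 0},
    {"slide": [0, 0, 0.0005], "roll": 0},
    {"slide": [0, 0, 0.0005], "roll": 0},
  ],
)

```text
t: 9.0
eef_pos: [581.4, -58.8, 76.2]
tcp_rot: [3.141, -0.001, -0.0]
ft_force: [-2.2, -0.3, 7.4]
opening: 0.698
grip_force: 30.0
```

Request:
step_arm(
  increments=[
    {"slide": [0, 0, 0], "roll": 0},
    {"slide": [0, 0, 0], "roll": 0},
    {"slide": [0, 0, 0], "roll": 0},
  ],
  fingers=0.95,
)

```text
t: 9.38
eef_pos: [581.1, -58.8, 75.4]
tcp_rot: [3.142, 0.0, -0.0]
ft_force: [0.1, 0.5, 0.5]
opening: 0.929
grip_force: 0.0
```

Request:
step_arm(
  increments=[
    {"slide": [0, 0, -0.01], "roll": 0},
    {"slide": [0, 0, -0.04], "roll": 0},
    {"slide": [0, 0, -0.09], "roll": 0},
    {"slide": [0, 0, -0.14], "roll": 0},
    {"slide": [-0.03, 0, -0.165], "roll": 0},
  ],
)

```text
t: 10.0
eef_pos: [552.2, -59.0, 243.7]
tcp_rot: [3.141, -0.004, 0.0]
ft_force: [-0.6, -0.1, 0.3]
opening: 0.949
grip_force: 0.0
```

Request:
step_arm(
  increments=[
    {"slide": [-0.02, 0.05, 0.0], "roll": 0},
    {"slide": [-0.045, 0.105, 0.0], "roll": 0},
    {"slide": [-0.07, 0.16, 0.0], "roll": 0},
    {"slide": [-0.07, 0.161, 0.03], "roll": 0},
    {"slide": [-0.07, 0.161, 0.06], "roll": 0},
  ],
  fingers=0.0,
)

```text
t: 10.62
eef_pos: [480.8, -220.8, 180.8]
tcp_rot: [3.141, -0.001, -0.002]
ft_force: [-0.8, -0.2, -0.5]
opening: 0.482
grip_force: 0.0
```

Request:
step_arm(
  increments=[
    {"slide": [0, 0, 0.03], "roll": 0},
    {"slide": [0, 0, 0.055], "roll": 0},
    {"slide": [0, 0, 0.06], "roll": 0},
    {"slide": [0, 0, 0.06], "roll": 0},
  ],
)

```text
t: 11.12
eef_pos: [481.4, -219.9, 121.3]
tcp_rot: [3.141, -0.0, -0.0]
ft_force: [-0.2, 0.1, 0.7]
opening: 0.06
grip_force: 0.0
```

Run:
```python
from h import *
s=cam("scene");save(s,"p1.png",(140,130,270,260),4.5)
print(state()["eef_pos"],state()["opening"])
```

```text
[ 481.5273385  -220.0323499   121.59474594] 0.028875530757774468
```

View pics/p1.png

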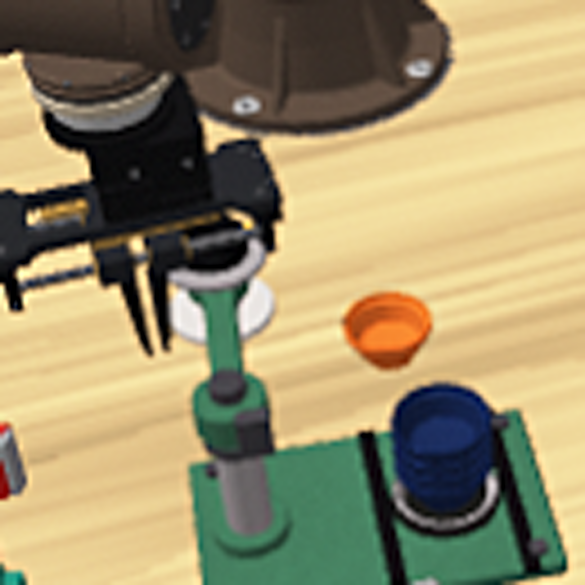

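Four caps are neatly nested at (443,440). The closed fingers at (160,350) are on the opening side of the arm, so I'll push along an arc.

Request:
step_arm(
  increments=[
    {"slide": [0.004, -0.022, 0], "roll": 0},
    {"slide": [0.0035, -0.036, 0], "roll": 0},
    {"slide": [0.005, -0.049, 0], "roll": 0},
    {"slide": [0.009, -0.0625, 0], "roll": 0},
    {"slide": [0.0155, -0.075, 0], "roll": 0},
  ],
)

```text
t: 11.8
eef_pos: [497.3, -145.3, 122.0]
tcp_rot: [3.139, -0.002, 0.0]
ft_force: [-1.6, -6.5, -0.1]
opening: 0.007
grip_force: 2.8
```

Request:
step_arm(
  increments=[
    {"slide": [0.0085, -0.011, 0], "roll": 0},
    {"slide": [0.018, -0.02, 0], "roll": 0},
    {"slide": [0.0275, -0.026, 0], "roll": 0},
    {"slide": [0.036, -0.0305, 0], "roll": 0},
    {"slide": [0.042, -0.033, 0], "roll": 0},
  ],
)

```text
t: 12.42
eef_pos: [538.8, -111.7, 121.2]
tcp_rot: [3.141, -0.0, 0.0]
ft_force: [-3.4, -2.3, 0.8]
opening: 0.004
grip_force: 1.9
```

Request:
step_arm(
  increments=[
    {"slide": [0.004, -0.001, 0], "roll": 0},
    {"slide": [0.008, -0.002, 0], "roll": 0},
    {"slide": [0.01, -0.002, 0], "roll": 0},
    {"slide": [0.01, -0.002, 0], "roll": 0},
  ],
)

```text
t: 12.92
eef_pos: [548.9, -109.7, 120.6]
tcp_rot: [-3.141, -0.0, -0.0]
ft_force: [-1.1, 1.2, 0.9]
opening: 0.003
grip_force: 0.7
```

Continue gently until it meets the stop.

Request:
step_arm(
  increments=[
    {"slide": [0.002, 0, 0], "roll": 0},
    {"slide": [0.004, 0, 0], "roll": 0},
    {"slide": [0.004, 0, 0], "roll": 0},
  ],
)

```text
t: 13.3
eef_pos: [550.9, -109.5, 120.5]
tcp_rot: [-3.141, 0.004, -0.0]
ft_force: [-12.2, 0.2, 7.8]
opening: 0.004
grip_force: 6.2
```

Request:
step_arm(
  increments=[
    {"slide": [0.002, 0, 0], "roll": 0},
    {"slide": [0.002, 0, 0], "roll": 0},
    {"slide": [0.002, 0, 0], "roll": 0},
  ],
)

```text
t: 13.68
eef_pos: [551.1, -109.5, 120.4]
tcp_rot: [-3.14, 0.008, -0.0]
ft_force: [-21.9, -2.3, 13.3]
opening: 0.004
grip_force: 10.9
```

Request:
step_arm(
  increments=[
    {"slide": [-0.02, 0, 0], "roll": 0},
    {"slide": [-0.05, 0, 0], "roll": 0},
    {"slide": [-0.08, 0, -0.04], "roll": -0.18},
    {"slide": [-0.1, 0, -0.09], "roll": -0.36},
    {"slide": [-0.12, 0, -0.14], "roll": -0.54},
  ],
)

```text
t: 14.3
eef_pos: [434.4, -109.9, 262.2]
tcp_rot: [3.141, -0.001, 0.546]
ft_force: [0.3, -0.6, -0.1]
opening: 0.006
grip_force: 0.0
```

Run:
```python
from h import *
c=cam("top");s=cam("scene");
print(state()["eef_pos"],state()["tcp_rot"],state()["joints"])
a=cv2.resize(c["color"][145:225,255:355,::-1],(500,400),interpolation=cv2.INTER_CUBIC)
b=cv2.resize(s["color"][160:240,190:250,::-1],(300,400),interpolation=cv2.INTER_CUBIC)
cv2.imwrite("pics/k1.png",np.hstack([a,b]))
for n,k in(("top",c),("scene",s)):
    P=cloud(k);col=k["color"].astype(int)
    kb=(np.hypot(P[...,0]-581,P[...,1]+58)<60)&(col.max(-1)<70)&(P[...,2]>172)&(P[...,2]<200)
    q=P[kb]
    if len(q)>5: print(n,len(q),cv2.minAreaRect(q[:,:2].astype(np.float32)),q[:,2].max(),q[:,:2].mean(0),np.percentile(q[:,2],90))
    w=(np.hypot(P[...,0]-581,P[...,1]+58)<60)&(P[...,2]>140);print(P[w].min(0),P[w].max(0))
    print([(m["uv"],m["confidence"],at_z(k,m["uv"],171)[:2]) for m in mark_of(n,"knob_grip")])
```

```text
[ 435.33108612 -110.36792852  265.21558899] [ 3.13428329 -0.00533697  0.54414097] [-3.95560939e-01  1.77158388e-01  1.90064717e+00 -4.43518827e-06
  1.05473671e+00  6.31116095e-01]
top 94 ((581.4971313476562, -56.5758171081543), (13.89316177368164, 59.34632110595703), 35.33938217163086) 189.29908600240387 [580.5759663  -56.67927309] 185.99328829441583
[ 546.0638881  -116.02047762  141.14442381] [616.45696876 -21.94253458 189.299086  ]
[([283.8, 175.4], 0.57, array([580.90035386, -53.26755725]))]
scene 111 ((582.9834594726562, -59.45450973510742), (13.983805656433105, 59.04148483276367), 37.93349838256836) 187.5232783867181 [585.39935947 -60.95950796] 185.47057456634604
[549.67506705 -96.11711977 141.56910427] [618.58990354 -25.6670142  187.52327839]
[([237.9, 204.7], 0.57, array([593.69740507, -57.70879939]))]
```

View pics/k1.png

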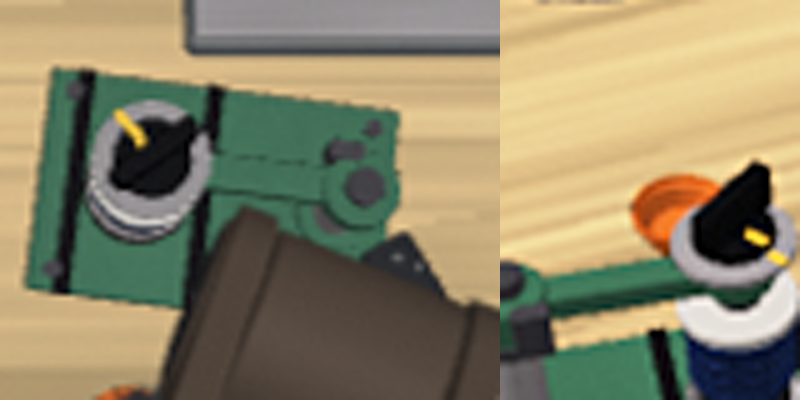

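The arm is closed. The wing lies at about 126° and its centre is near (582,-58). Yellow marks are in line at (130,128). Rotating now to align with the wing.

Request:
step_arm(
  increments=[
    {"slide": [0.031, 0.006, 0], "roll": -0.18},
    {"slide": [0.062, 0.012, 0], "roll": -0.36},
    {"slide": [0.093, 0.019, 0], "roll": -0.54},
    {"slide": [0.124, 0.026, 0], "roll": -0.72},
    {"slide": [0.1525, 0.032, 0.01], "roll": -0.9},
  ],
  fingers=0.5,
)

```text
t: 15.12
eef_pos: [583.5, -58.3, 248.8]
tcp_rot: [-3.141, -0.0, 1.444]
ft_force: [-0.1, -0.5, 0.2]
opening: 0.466
grip_force: 0.0
```

Request:
step_arm(
  increments=[
    {"slide": [0, 0, 0], "roll": -0.18},
    {"slide": [0, 0, 0], "roll": -0.36},
    {"slide": [0, 0, 0], "roll": -0.54},
    {"slide": [0, 0, 0], "roll": -0.72},
    {"slide": [0, 0, 0], "roll": -0.76},
  ],
)

```text
t: 15.75
eef_pos: [582.2, -58.7, 248.4]
tcp_rot: [-3.14, -0.002, 2.201]
ft_force: [-0.3, 0.0, -0.1]
opening: 0.505
grip_force: 0.0
```

Request:
step_arm(
  increments=[
    {"slide": [0, 0, 0], "roll": 0},
    {"slide": [0, 0, 0], "roll": 0},
  ],
)

```text
t: 16.0
eef_pos: [582.0, -58.8, 249.6]
tcp_rot: [-3.141, -0.001, 2.198]
ft_force: [0.3, -0.3, -0.1]
opening: 0.503
grip_force: 0.0
```

Request:
step_arm(
  increments=[
    {"slide": [0, 0, 0.03], "roll": 0},
    {"slide": [0, 0, 0.06], "roll": 0},
    {"slide": [0, 0, 0.075], "roll": 0},
    {"slide": [0, 0, 0.085], "roll": 0},
    {"slide": [0, 0, 0.085], "roll": 0},
  ],
)

```text
t: 16.62
eef_pos: [582.0, -58.9, 165.4]
tcp_rot: [-3.141, -0.0, 2.2]
ft_force: [-0.6, -0.3, 0.1]
opening: 0.498
grip_force: 0.0
```

Request:
step_arm(
  increments=[
    {"slide": [0, 0, 0], "roll": 0},
    {"slide": [0, 0, 0], "roll": 0},
    {"slide": [0, 0, 0], "roll": 0},
    {"slide": [0, 0, 0], "roll": 0},
    {"slide": [0, 0, 0], "roll": 0},
  ],
  fingers=0.0,
)

```text
t: 17.25
eef_pos: [581.3, -59.4, 165.8]
tcp_rot: [-3.14, -0.0, 2.2]
ft_force: [-5.2, -3.8, 4.6]
opening: 0.144
grip_force: 30.0
```

Run:
```python
from h import *
s=state()
for k in("t","eef_pos","tcp_rot","ft_force","moment","opening","grip_force","joints"):print(k,np.round(s[k],3))
```

```text
t 17.25
eef_pos [581.281 -59.372 165.835]
tcp_rot [-3.14 -0.    2.2 ]
ft_force [-5.17  -3.793  4.633]
moment [-0.761  0.7   -0.045]
opening 0.144
grip_force 29.966
joints [-2.140e-01  4.870e-01  1.715e+00 -1.000e-03  9.400e-01 -8.430e-01]
```

Request:
step_arm(
  increments=[
    {"slide": [0, -0.0006, 0.0004], "roll": 0.15},
    {"slide": [0, -0.0006, 0.0008], "roll": 0.3},
    {"slide": [0, -0.0006, 0.0012], "roll": 0.45},
    {"slide": [0, -0.0006, 0.0015], "roll": 0.6},
    {"slide": [0, -0.0006, 0.0019], "roll": 0.75},
  ],
)

```text
t: 17.88
eef_pos: [580.8, -59.6, 164.0]
tcp_rot: [-3.14, 0.001, 1.445]
ft_force: [-4.7, -2.9, 3.6]
opening: 0.147
grip_force: 30.0
```

```bash
cat > st.py <<'E'
from h import *
s=state()
for k in("t","eef_pos","tcp_rot","ft_force","moment","opening"):print(k,np.round(s[k],3))
E
python3 st.py
```

```text
t 17.875
eef_pos [580.791 -59.613 163.963]
tcp_rot [-3.140e+00  1.000e-03  1.445e+00]
ft_force [-4.723 -2.927  3.574]
moment [-0.601  0.725  0.061]
opening 0.147
```

Request:
step_arm(
  increments=[
    {"slide": [-0.0004, -0.0002, 0.0005], "roll": 0.15},
    {"slide": [-0.0004, -0.0002, 0.0008], "roll": 0.3},
    {"slide": [-0.0004, -0.0002, 0.0012], "roll": 0.45},
    {"slide": [-0.0004, -0.0002, 0.0015], "roll": 0.6},
    {"slide": [-0.0004, -0.0002, 0.0019], "roll": 0.75},
  ],
)

```text
t: 18.5
eef_pos: [580.4, -59.6, 162.1]
tcp_rot: [-3.141, 0.001, 0.695]
ft_force: [-5.2, -1.3, 5.3]
opening: 0.145
grip_force: 30.0
```

```bash
python3 st.py
```

```text
t 18.5
eef_pos [580.355 -59.593 162.084]
tcp_rot [-3.141e+00  1.000e-03  6.950e-01]
ft_force [-5.183 -1.348  5.282]
moment [-0.187  0.952  0.039]
opening 0.145
```

Request:
step_arm(
  increments=[
    {"slide": [0, 0, 0.0003], "roll": 0.15},
    {"slide": [0, 0, 0.0007], "roll": 0.3},
    {"slide": [0, 0, 0.0011], "roll": 0.45},
    {"slide": [0, 0, 0.0014], "roll": 0.6},
    {"slide": [0, 0, 0.0018], "roll": 0.75},
  ],
)

```text
t: 19.12
eef_pos: [580.2, -59.2, 160.7]
tcp_rot: [-3.141, 0.002, -0.055]
ft_force: [-7.9, 2.1, 13.1]
opening: 0.145
grip_force: 30.0
```

```bash
python3 st.py
```

```text
t 19.125
eef_pos [580.236 -59.246 160.667]
tcp_rot [-3.141e+00  2.000e-03 -5.500e-02]
ft_force [-7.887  2.061 13.105]
moment [0.359 1.582 0.115]
opening 0.145
```

Request:
step_arm(
  increments=[
    {"slide": [0, 0, 0.0003], "roll": 0.1},
    {"slide": [0, 0, 0.0005], "roll": 0.2},
    {"slide": [0, 0, 0.0008], "roll": 0.3},
    {"slide": [0, 0, 0.001], "roll": 0.4},
  ],
)

```text
t: 19.62
eef_pos: [580.4, -59.1, 160.6]
tcp_rot: [3.142, 0.001, -0.453]
ft_force: [-10.1, 3.7, 19.2]
opening: 0.138
grip_force: 30.0
```

```bash
python3 st.py
```

```text
t 19.625
eef_pos [580.369 -59.073 160.556]
tcp_rot [ 3.142e+00  1.000e-03 -4.530e-01]
ft_force [-10.05    3.695  19.225]
moment [0.714 1.945 0.084]
opening 0.138
```

Run:
```python
from h import *
c=cam("top");s=cam("scene")
a=cv2.resize(s["color"][165:245,190:290,::-1],(800,600)[:2],interpolation=cv2.INTER_CUBIC)
cv2.imwrite("pics/m1.png",a)
P=cloud(s);col=s["color"].astype(int)
y=(col[...,0]>150)&(col[...,1]>110)&(col[...,2]<70)&(np.hypot(P[...,0]-581,P[...,1]+58)<45)&(P[...,2]>120)
v,u=np.nonzero(y)
for i in range(len(u)):
    p=P[v[i],u[i]];print(u[i],v[i],np.round(p),round(np.degrees(np.arctan2(p[1]+58.8,p[0]-580.8))),round(np.hypot(p[1]+58.8,p[0]-580.8)))
```

```text
221 167 [549. -85. 275.] -141 41
222 167 [550. -82. 275.] -143 39
223 167 [546. -79. 272.] -150 40
224 167 [548. -76. 273.] -152 37
244 184 [620. -45. 260.] 19 42
229 205 [564. -76. 151.] -134 24
230 205 [567. -73. 153.] -134 20
231 205 [585. -75. 168.] -77 17
229 206 [570. -77. 152.] -121 21
230 206 [574. -75. 155.] -112 18
231 206 [585. -75. 165.] -75 17
228 211 [577. -83. 142.] -99 25
225 212 [584. -93. 147.] -85 35
226 212 [583. -90. 145.] -86 32
```

View pics/m1.png

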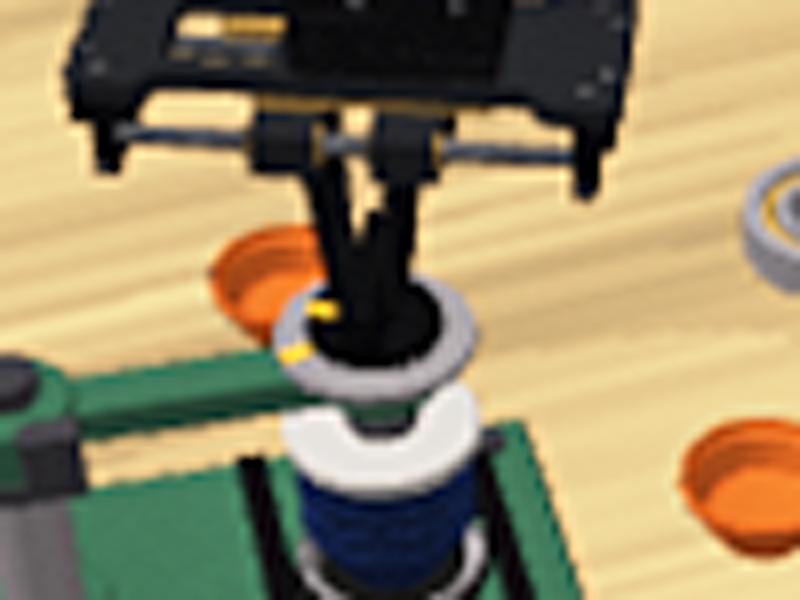

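The crop shows the knob mark at (322,310) off the collar mark at (295,353), so the clutch has slipped by about 0.5 rad and I stop turning. I'll unload the push, release and back off.

Request:
step_arm(
  increments=[
    {"slide": [-0.001, 0.0, -0.002], "roll": 0},
    {"slide": [-0.001, 0.0, -0.0025], "roll": 0},
  ],
)

```text
t: 19.98
eef_pos: [579.9, -58.9, 160.9]
tcp_rot: [3.141, 0.001, -0.45]
ft_force: [-1.4, 2.3, -7.2]
opening: 0.143
grip_force: 30.0
```

Request:
step_arm(
  increments=[
    {"slide": [0, 0, 0], "roll": 0},
    {"slide": [0, 0, 0], "roll": 0},
    {"slide": [0, 0, 0], "roll": 0},
  ],
  fingers=0.5,
)

```text
t: 20.35
eef_pos: [580.5, -59.3, 161.7]
tcp_rot: [-3.142, -0.001, -0.45]
ft_force: [-0.4, -0.5, -0.6]
opening: 0.405
grip_force: 0.0
```

Request:
step_arm(
  increments=[
    {"slide": [0, 0, -0.02], "roll": 0},
    {"slide": [0, 0, -0.06], "roll": 0},
    {"slide": [-0.05, 0, -0.1], "roll": 0},
    {"slide": [-0.1, 0, -0.11], "roll": 0},
    {"slide": [-0.15, 0, -0.11], "roll": 0},
  ],
)

```text
t: 20.98
eef_pos: [444.1, 6.6, 272.5]
tcp_rot: [-3.141, -0.002, -0.45]
ft_force: [0.9, 0.4, 0.1]
opening: 0.5
grip_force: 0.0
```

Run:
```python
from h import *
c=cam("top");s=cam("scene")
a=cv2.resize(c["color"][145:215,255:345,::-1],(450,400),interpolation=cv2.INTER_CUBIC)
b=cv2.resize(s["color"][185:255,205:265,::-1],(345,400),interpolation=cv2.INTER_CUBIC)
cv2.imwrite("pics/f1.png",np.hstack([a,b]));np.savez("f1.npz",c=c["color"],s=s["color"])
for n,k in(("top",c),("scene",s)):
    P=cloud(k);col=k["color"].astype(int);r=np.hypot(P[...,0]-581,P[...,1]+58.5)
    y=(col[...,0]>140)&(col[...,1]>100)&(col[...,2]<90)&(r<45)&(P[...,2]>120)
    for v,u in zip(*np.nonzero(y)):
        o=[n,u,v,round(P[v,u,2])]
        for z in(146,158):
            p=at_z(k,(u,v),z); o+= [z,round(np.degrees(np.arctan2(p[1]+58.5,p[0]-581))),round(np.hypot(p[1]+58.5,p[0]-581))]
        print(*o)
    kb=(r<45)&(col.max(-1)<70)&(P[...,2]>165)&(P[...,2]<200);q=P[kb]
    if len(q)>5:print(n,"wing",cv2.minAreaRect(q[:,:2].astype(np.float32)),np.percentile(q[:,2],[50,90]))
    wh=(col.min(-1)>150)&(r<40)&(P[...,2]>85)&(P[...,2]<112);
    print("plate",wh.sum(),np.percentile(P[wh][:,2],[10,50,80,90]) if wh.any() else 0)
    co=(col.min(-1)>110)&(col.max(-1)-col.min(-1)<30)&(r<37)&(r>26)&(P[...,2]>130)
    print("collar",co.sum(),np.percentile(P[co][:,2],[10,50,80,90]) if co.any() else 0)
    for nm,(x,yy,rr) in dict(bear=(449,191,38),sheet=(610,-20,0)).items():
        m=(np.hypot(P[...,0]-x,P[...,1]-yy)<rr)
        if m.any():print(nm,np.percentile(P[m][:,2],[50,80,90]))
    g=(col[...,1]>col[...,0]*1.25)&(np.abs(P[...,2]-14)<8)&(np.hypot(P[...,0]-575,P[...,1]+107)<100);print("base z",np.median(P[g][:,2]))
```

```text
top 293 175 140 146 -78 25 158 -82 23
top 294 175 142 146 -80 28 158 -83 26
top 295 175 141 146 -81 31 158 -84 29
top 296 175 148 146 -81 34 158 -84 32
top 293 176 152 146 -85 24 158 -90 23
top 294 176 145 146 -86 27 158 -90 26
top 295 176 145 146 -86 30 158 -90 29
top 296 176 142 146 -87 33 158 -90 32
top 288 177 158 146 -97 9 158 -110 9
top 289 177 149 146 -95 12 158 -105 12
top 288 178 151 146 -115 10 158 -126 10
top 289 178 155 146 -109 13 158 -118 13
top 290 178 154 146 -106 16 158 -113 15
top 291 178 150 146 -103 19 158 -109 18
top 289 179 157 146 -121 14 158 -129 14
top 290 179 151 146 -116 17 158 -123 17
top 291 179 149 146 -112 19 158 -118 19
top 292 179 149 146 -109 22 158 -114 22
top 291 180 148 146 -120 21 158 -125 21
top wing ((581.2542724609375, -56.42448806762695), (13.312169075012207, 59.229347229003906), 63.304500579833984) [178.59799972 181.42423354]
plate 29 [ 93.54675518  96.43962869  99.56357897 100.48125457]
collar 173 [140.65232755 143.96720272 146.23013936 147.52103617]
bear [20.00868623 23.99618402 25.32051383]
base z 14.81216422010673
scene 235 193 180 146 1
[... 273 characters left out ...]
231 206 152 146 -144 20 158 -102 15
scene 232 206 179 146 -149 18 158 -100 13
scene 224 207 145 146 -122 37 158 -100 35
scene 230 207 151 146 -130 20 158 -91 19
scene 231 207 155 146 -133 18 158 -87 16
scene 228 211 145 146 -88 26 158 -65 32
scene 225 212 147 146 -87 35 158 -69 40
scene 226 212 143 146 -85 32 158 -66 38
scene 227 212 149 146 -83 30 158 -63 36
scene wing ((582.180419921875, -58.994544982910156), (12.368006706237793, 61.616424560546875), 61.23752212524414) [177.96859583 180.69658604]
plate 195 [ 96.56305024  98.5721783   99.84326669 100.58165675]
collar 113 [142.44892293 144.72945541 145.71532172 146.38355836]
bear [20.16140951 24.80707372 25.97514014]
base z 16.88041340178645
```

View pics/f1.png

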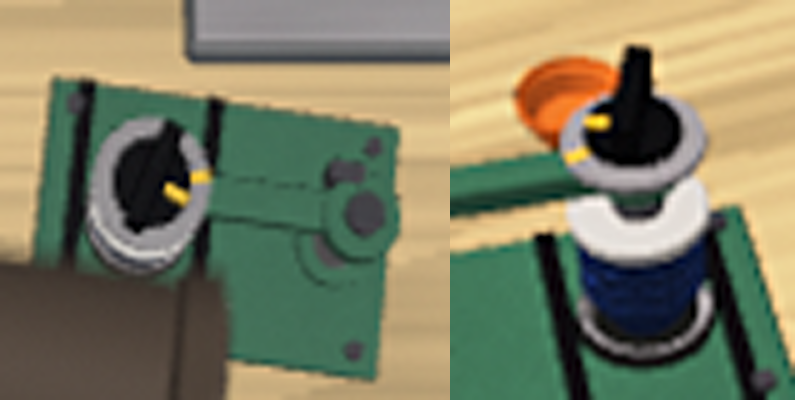

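Knob mark sits at about -117° and collar mark at about -84°, so the slip is about 0.55 rad (limit 0.785). The screw stopped at about 2.1 rad rather than 2.9, so I'll check from saved pictures whether the stack stands too high: rim rise from three to four caps, and the plate's height.

Run:
```python
from h import *
s=cam("scene")
def edge(f,x0,y0,sc,cols,r0,r1):
    im=cv2.imread("pics/"+f).astype(float); d=im[:,:,2] # red: wood high, navy low
    out=[]
    for u in cols:
        c=int(round((u+.5-x0)*sc-.5)); a=d[int((r0-y0)*sc):int((r1-y0)*sc),c]
        th=(np.percentile(a,95)+np.percentile(a,5))/2
        i=np.nonzero((a[:-1]>th)&(a[1:]<=th))[0][0]; fr=i+(a[i]-th)/(a[i]-a[i+1])
        out.append((fr+int((r0-y0)*sc)+.5)/sc-.5+y0)
    return np.array(out)
cols=[234,236,238,240,242]
e3=edge("n1.png",190,130,5,cols,214,228);e4=edge("p1.png",140,130,4.5,cols,208,226)
print("rear rim rows 3 caps",e3.round(2)," 4 caps",e4.round(2),"rise",(e3-e4).round(2))
D=(581,-58.5)
for h in(10,12,14,16):
    print(h,np.round(proj(s,(581-33,-58.5,77))-proj(s,(581-33,-58.5,77+h)),2))
```

```text
rear rim rows 3 caps [218.49 217.93 217.76 218.06 218.42]  4 caps [215.33 214.76 214.63 214.99 215.4 ] rise [3.17 3.18 3.13 3.07 3.02]
10 [0.19 2.45]
12 [0.23 2.94]
14 [0.26 3.44]
16 [0.3  3.93]
```

Run:
```python
from h import *
for n in("scene","top"):
    Z=[];C=[]
    for i in range(4):
        k=cam(n);C.append(cloud(k))
    P=np.mean(C,0);col=k["color"].astype(int);er=lambda m:cv2.erode(m.astype(np.uint8),np.ones((2,2)))>0
    d=np.array([.134,.991]);xy=P[...,:2]-[563.6,-187.3];al=xy@d;ac=xy@[d[1],-d[0]];r=np.hypot(P[...,0]-581,P[...,1]+58.5)
    green=(col[...,1]>col[...,0]*1.25)
    bar=er(green&(al>32)&(al<90)&(abs(ac)<9)&(P[...,2]>120));print(n,"bar134",bar.sum(),np.median(P[bar][:,2]),P[bar][:,2].std())
    cap=(np.hypot(*np.moveaxis(xy,-1,0))<12)&(P[...,2]>140);print(" post150",cap.sum(),np.median(P[cap][:,2]))
    base=er(green&(al>30)&(al<85)&(abs(ac)>20)&(abs(ac)<65)&(P[...,2]<30));print(" base14",base.sum(),np.median(P[base][:,2]))
    wh=er((col.min(-1)>170)&(r<34)&(P[...,2]>85)&(P[...,2]<112));print(" plate",wh.sum(),np.median(P[wh][:,2]) if wh.any() else 0)
    w=(r<30)&(col.max(-1)<70)&(P[...,2]>172);print(" wing",w.sum(),np.sort(P[w][:,2]).round(1)[-25:])
```

```text
scene bar134 60 135.70914968255568 0.7917208881978224
 post150 51 151.02935289309184
 base14 304 17.109670085270245
 plate 129 98.4490144184805
 wing 70 [179.6 179.6 179.6 179.7 179.7 179.7 179.7 179.7 179.8 179.8 179.8 179.9
 179.9 180.  180.  180.  180.1 180.2 180.2 180.2 180.3 180.5 180.6 181.
 181.6]
top bar134 72 134.65807945479236 1.2922090971577342
 post150 44 150.58993888729466
 base14 232 14.631115547174435
 plate 1 99.55030464532501
 wing 94 [179.1 179.1 179.2 179.3 179.4 179.4 179.5 179.6 179.6 179.7 179.7 179.8
 179.8 179.8 180.  180.1 180.1 180.2 180.2 180.2 180.3 181.1 181.5 377.4
 378.6]
```

With the local camera bias removed, the plate top is at about 96.4 mm and the wing top at about 178.6 mm. That puts the screw at about 2.8 rad, so the stack is home and the screw simply started slightly turned. Handing in.

```bash
python3 -c "
from h import *
s=state();print(s['t'],s['ft_force']);print(env.job_done())"
```

```text
21.525 [-0.45204387  0.10115461 -0.35717039]
the job is handed in; nothing more can be done
None
```

I handed the job in at 21.5 s: the last navy cap is nested in the press, the arm is closed against its stop, the knob was turned until its clutch slipped by roughly 0.55 rad (limit 0.785), and the gripper has let go and is clear; the knob slipped after only about 2.1 rad of turning, but camera heights put the plate at about the nominal height for a fully nested stack.

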